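# Roll-test the scroll rollers

### The job

Before new scrolls are mounted, roll the three rollers one by one gently along the flat board towards the gutter, feeling which one does not roll freely but rocks. Let the two true ones roll on into the gutter until both lie on its floor, without ever carrying a roller to or out of the gutter; pick up the one that rocks from the board and lay it in the reject tray. Light touch: do not press rollers down on the board, fling or drop them, and leave the other things on the table alone.

Things in the scene. Friction and masses are not known exactly. Their poses are not given: they have to be found in the camera images.
- board: Fixed flat testing board, dark lacquer. Origin under its middle, at table height; x across (along the rollers), y the rolling way, to the gutter at the +y end. Flat top 30 mm above the table, 190 mm wide, y -200 to +130 mm; stop lip 6 mm high at y -200 to -194. Rollers start in a row near y = -145, -60, +25 mm (each within 10 mm), one lane.
- gutter: Sunk gutter at the board's +y end, 190 mm long in x, floor 57 mm wide: two true rollers just lie side by side on it, a true and an oval one do not. Origin at the middle of its floor (158 mm along the board's +y, 19.5 mm above the table); floor 8 mm below the flat at the flat's edge, sloping 0.087 rad down to the far wall, whose top is 50 mm above the table; side cheeks 45 mm above the table.
- roller_1: Scroll roller, one of three: brass barrel 26 mm diameter, 104 mm long, with an 18 mm long dark wooden cap at each end on which it rolls; 140 mm overall, about 0.6 kg. Caps 28 mm across. Origin at mid-axis; own x axis along the roller (y and z turn as it rolls). Starts lying across the board. Barrel slippery to fingers (friction 0.25), so it rolls when pushed level at mid-height, but jams down if pushed higher up; caps grip the board.
- roller_2: As roller_1. Exactly one of the three (any of them, anywhere in the row) has caps out of round: oval, 28 mm high by 35 mm wide as it lies. On its flat it resists a level sideways push with 1 to 3 N over the first millimetres (less as it climbs), rocks back if let go within about 10 mm of travel, and flops over at a quarter turn.
- roller_3: As roller_1. A true roller rolls with under 0.4 N in slow steady motion and, let go, stays or rolls on a little; it does not come back. Its axis is 14 mm above the surface it rolls on.
- tray: Fixed open reject tray of pale wood, 200 mm (its x) by 110 mm (its y), 30 mm tall, walls and floor 6 mm or less, right of the board. Origin under its middle, on the table.
- cup: Small red lacquer cup, 56 mm across, 50 mm tall, on the robot's side of the table. To be left alone.
- bowl: Red lacquer bowl, 100 mm across, 55 mm tall, beyond the board. To be left alone.
- dish: Dark lacquer dish, 90 mm across, 30 mm tall, beyond the board. To be left alone.
- jar: White ceramic jar with brass cap, 60 mm across, 70 mm tall, beyond the board. To be left alone.
- candlestick: Brass candlestick, 70 mm across, 95 mm tall, left of the board. To be left alone.
- mallet: Wooden bell mallet 200 mm long, lying left of the board on the robot side. To be left alone.

How it is judged:
By the outcome, as a careful person would: the job done as asked, in the order asked, and still so for the second after the job is handed in, with the robot touching nothing.
It also fails if it takes over 72 s, if anything falls off the work surface, if the arm or the gripper's body presses on something with over 40 N, if the wrist force passes 120 N, or if a joint passes its speed limit or range.

### The arm

A 6-joint arm with a two-finger parallel gripper is mounted at the origin on the work surface. World frame = base frame: x ahead of the robot, y to its left, z up, the work surface at z = 0. Lengths are in mm, angles in rad, forces in N, time in s.
With the tool pointing down it reaches from about 275 to 750 mm from the base axis. Payload 10.2 kg.
Tool frame: the origin (TCP) lies at the very end of the fingers, on their centre line; the grasp point (between the pads) lies 19 mm behind it (arm.tcp_to_grasp is the distance from the TCP to the grasp point, in mm); z points along the fingers, y is the direction in which the jaws open and shut (so a half turn about z gives the same grasp; the last joint's range is limited). The gripper opens to 88 mm and grips with 3 to 60 N. Pads are 18 mm wide; open, the fingers measure 123 mm over their backs; the gripper's body (75 mm by 187 mm) begins 45 mm behind the grasp point.
Start: joints at [-1.48, 0.313, 1.498, -0, 1.331, -0.223], TCP at [162.042, -499.373, 238.72] pointing down, gripper open.
Joint ranges: [-2.94, 2.94], [-0.97, 2.17], [0.19, 2.56], [-1.23, 4.37], [0.02, 3.11], [-2.88, 2.88]. Speed limits (rad/s): [2.39, 2.39, 3.01, 3.14, 3.14, 3.14].

### API

Orientations are given as a unit quaternion [x, y, z, w].
In Python, from cell import arm, grab_frame gives the robot as it stands.
- The arm moves only by the tool play_rows, never from a script. Its argument "increments" is a list of rows, each a list of 7 numbers: the turn, a rotation vector about the tool's x, y, z in rad, then the shift along the tool's x, y, z in cm, then the closure, from -1 (fully open) to 1 (shut), so that 0 is half open. In form: [[wx, wy, wz, dx, dy, dz, hand], ...]. A call has 1 to 5 rows; each row is the pose to reach, as a shift and turn from the pose commanded when the call began, along the tool's axes at that moment; what a row does not reach only later rows make up. A row lasts 1/10 s, in which the tool goes at most 50 mm and 8.59 degrees, less where a joint would pass 70% of its speed; a pose out of reach is approached as far as the arm can. A call with a gripper value outside its range is refused whole. The fingers move at their own pace and stop on an object; "grip_force" is the grip in N (left out, the last holds). Time passes only in rows, so rows that repeat a pose let the fingers close. It gives the time, the measured TCP pose, the force and the opening at its end, in the units of the state.
- arm.get_state(): the state, without advancing time (a new reading comes with each control period).
- grab_frame(name): name is "scene" or "top" or "wrist"; returns a dict with "pixels" (384x512x3 uint8, red, green, blue), "z_map" (384x512 float32, mm along the optical axis (not along the pixel's ray), 0 where there is no reading), "fovy" (degrees; the focal length in pixels is half the picture's height over the tangent of half this angle, whatever the lens; pixels are square), "cx", "cy" (the principal point, pixels), "R" (3x3) and "t" (3): a world point X has camera coordinates R X + t; the wrist camera has in their place "T_tool_cam" (4x4, takes a point from camera to tool coordinates, whose origin is the TCP and whose axes are the flange's). Camera axes: x right, y down, z forward; pixel columns grow to the right and rows downward; lengths in mm; the calibration is good to about 2 mm. A picture is of the moment at which its call begins: read the wrist's pose just before it.
- arm.finish_job(): hands the job in, once; it reports no verdict.
The state is a dict: "t": time; "qpos": joint angles; "qd": joint speeds; "joint_torque": joint torques, N m; "tool_pos": TCP position; "tcp_rot": TCP orientation; "contact_force": force on the tool from outside, world axes, zero at the start; "torque": the same for the moment, N m; "grip_width": finger opening in mm.
Only numpy, scipy, OpenCV 4.12 (cv2) and the standard library are available. Lean on these libraries where they do the work, as an engineer would, in place of code of your own. Each camera call takes 0.05 s, during which the arm holds its last target.

## Working session

There is one attempt and no reset: what is moved stays moved. The work goes in short steps, Python scripts to look and compute and a tool call to move; the robot and the scene stay as the last step left them, time stands still between calls to the robot, and variables do not carry over. Pictures are saved under pics/ and viewed, and the job is handed in when it is done.

Besides the shell and the picture viewer there is one more tool, called after ">>>" by a JSON object that holds its "fn" and its "kwargs". play_rows: Moves the arm, as the interface text tells. Its arguments: {"type":"object","properties":{"increments":{"type":"array","items":{"type":"array","items":{"type":"number"}}},"grip_force":{"type":"number"}},"required":["increments"]}

```bash
ls; mkdir -p pics
python3 - <<'E'
from cell import arm, grab_frame
import cv2,numpy as np
for n in ["scene","top","wrist"]:
    f=grab_frame(n)
    cv2.imwrite(f"pics/{n}0.png",f["pixels"][:,:,::-1])
    np.savez(f"{n}0.npz",**f)
    print(n,f["fovy"],f["cx"],f["cy"],f.get("R"),f.get("t"),f.get("T_tool_cam"))
print(arm.get_state(),arm.tcp_to_grasp)
E
```

```text
pics
scene 43.49328064853997 252.8789268421753 191.4299207424091 [[ 0.39004284  0.9207537  -0.00889955]
 [ 0.70277324 -0.3039207  -0.64322779]
 [-0.59495913  0.24463202 -0.76562315]] [-242.84901703 -355.66206562 1535.10868462] None
top 46.74063971789665 253.75402152481547 194.0836925220259 [[-1.59064495e-02 -9.99873358e-01 -5.02164602e-04]
 [-9.72529068e-01  1.55880909e-02 -2.32258957e-01]
 [ 2.32237371e-01 -3.20604570e-03 -9.72653857e-01]] [  23.74735638  568.83783777 1048.00508919] None
wrist 60.19989704988842 260.1105154849458 189.0666405539433 None None [[-8.60148206e-04 -9.51994590e-01 -3.06113642e-01  8.00292074e+01]
 [ 9.99999613e-01 -7.62875690e-04 -4.37400776e-04 -5.49073105e-01]
 [ 1.82876516e-04 -3.06113899e-01  9.51994878e-01 -1.44928013e+02]
 [ 0.00000000e+00  0.00000000e+00  0.00000000e+00  1.00000000e+00]]
{'t': 0.15, 'qpos': array([-1.48041799e+00,  3.13309974e-01,  1.49823134e+00, -8.40983349e-06,
        1.33100433e+00, -2.23347854e-01]), 'qd': array([ 0.00040109, -0.00044442, -0.00122869, -0.00132745,  0.00054087,
       -0.00036071]), 'joint_torque': array([ 1.56828857e-03, -4.02302456e+01, -2.52315885e+01,  6.94485800e-02,
        3.44025192e-02, -7.08093944e-05]), 'tool_pos': array([ 162.01370891, -499.189263  ,  238.31017823]), 'tcp_rot': array([ 9.87721923e-01,  1.56221560e-01,  2.75811216e-05, -4.75712164e-04]), 'contact_force': array([-0.22614067, -0.03022049,  0.51592877]), 'torque': array([ 0.05156662, -0.00375534, -0.04950055]), 'grip_width': 88.1850112021864} 18.700000000000003
```

View pics/top0.png

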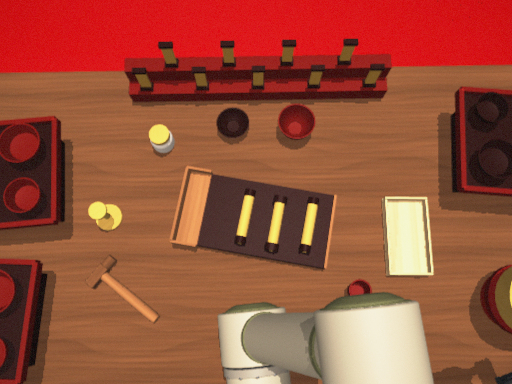

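View pics/scene0.png

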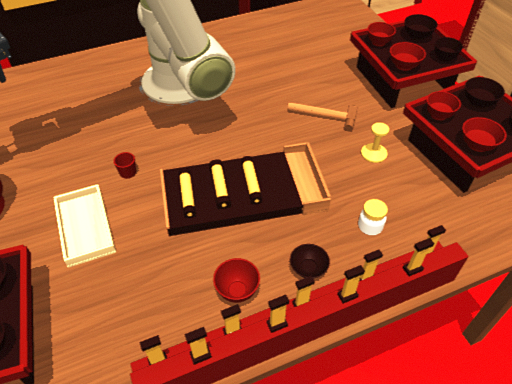

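```bash
cat > h.py <<'E'
import numpy as np,cv2
from scipy.spatial.transform import Rotation as Rn
def cam(f,st=None):
    K=f["pixels"].shape[0]/2/np.tan(np.radians(float(f["fovy"]))/2)
    if "R" in f: R=np.array(f["R"]);t=np.array(f["t"])
    else:
        T=np.array(f["T_tool_cam"]);Rw=Rn.from_quat(st["tcp_rot"]).as_matrix()
        Rc=Rw@T[:3,:3]; p=Rw@T[:3,3]+st["tool_pos"]; R=Rc.T; t=-R@p
    return K,R,t
def world(f,st=None):
    K,R,t=cam(f,st);z=np.array(f["z_map"],float)
    v,u=np.mgrid[:z.shape[0],:z.shape[1]]
    P=np.stack([(u-f["cx"])/K*z,(v-f["cy"])/K*z,z],-1)
    return (P-t)@R
def ray(f,uv,h,st=None):
    K,R,t=cam(f,st);uv=np.atleast_2d(uv)
    d=np.c_[(uv[:,0]-f["cx"])/K,(uv[:,1]-f["cy"])/K,np.ones(len(uv))]@R
    o=-R.T@t
    return o+d*((h-o[2])/d[:,2])[:,None]
E
python3 - <<'E'
from h import *
f=dict(np.load("top0.npz"));W=world(f);px=f["pixels"]
hsv=cv2.cvtColor(px,cv2.COLOR_RGB2HSV)
# board top: z~30 dark
z=W[...,2]
roi=np.zeros(z.shape,bool);roi[160:275,165:345]=1
print("table z",np.median(z[280:300,170:200]), "board", np.median(z[200:210,225:232]))
m=(roi&(z>15)&(z<60)).astype(np.uint8)
cs,_=cv2.findContours(m,cv2.RETR_EXTERNAL,cv2.CHAIN_APPROX_NONE);c=max(cs,key=cv2.contourArea)
r=cv2.minAreaRect(W[c[:,0,1],c[:,0,0],:2].astype(np.float32));print("all",r)
b=(roi&(abs(z-30)<4)&(hsv[...,2]<80)).astype(np.uint8)
b=cv2.morphologyEx(b,cv2.MORPH_OPEN,np.ones((3,3)))
ys,xs=np.nonzero(b);r=cv2.minAreaRect(W[ys,xs,:2].astype(np.float32));print("board",r,cv2.boxPoints(r))
y=(roi&(cv2.inRange(hsv,(22,120,100),(35,255,255))>0)&(z>35)).astype(np.uint8)
n,l,s,c=cv2.connectedComponentsWithStats(y)
for i in range(1,n):
    if s[i,4]<60: continue
    ys,xs=np.nonzero(l==i);r=cv2.minAreaRect(W[ys,xs,:2].astype(np.float32));print("barrel",c[i],r,z[ys,xs].max(), np.median(z[ys,xs]))
t=np.zeros(z.shape,bool);t[190:285,375:440]=1
m=(t&(hsv[...,1]<130)&(hsv[...,2]>140)).astype(np.uint8)
cs,_=cv2.findContours(m,cv2.RETR_EXTERNAL,cv2.CHAIN_APPROX_NONE);c=max(cs,key=cv2.contourArea)
r=cv2.minAreaRect(c);print(r);print("tray corners",ray(f,cv2.boxPoints(r),30))
E
```

```text
table z -1.3423457518884745 board 28.598162023120043
all ((516.2701416015625, 15.047103881835938), (397.4223327636719, 202.4163055419922), 78.99312591552734)
board ((509.2353820800781, -16.450668334960938), (319.96923828125, 189.38304138183594), 78.89221954345703) [[ 385.49588 -155.1954 ]
 [ 571.3311  -191.68103]
 [ 632.97485  122.29407]
 [ 447.13965  158.7797 ]]
barrel [244.73529412 215.29084967] ((439.75860595703125, 37.029014587402344), (259.2494812011719, 36.615989685058594), 0.2139093577861786) 1151.4757995663938 54.82912790899846
barrel [275.67628205 222.36858974] ((428.89501953125, -21.922821044921875), (21.49681854248047, 249.6802215576172), 76.22735595703125) 1151.4757995663938 55.01434387120733
barrel [309.13375796 223.63375796] ((417.3927001953125, -74.95706176757812), (47.51671600341797, 280.0736999511719), 58.624183654785156) 1151.4757995663938 54.528676593453945
((407.0823059082031, 235.57057189941406), (82.29534149169922, 47.1683464050293), 85.60128784179688)
tray corners [[ 566.66871441 -313.55008362   30.        ]
 [ 574.34601365 -436.41381002   30.        ]
 [ 364.50230425 -429.71141682   30.        ]
 [ 357.52808075 -312.04300807   30.        ]]
```

Run:
```python
import cv2,numpy as np
a=cv2.imread("pics/top0.png")[155:285,165:345];cv2.imwrite("pics/topc.png",cv2.resize(a,None,fx=4.4,fy=4.4,interpolation=cv2.INTER_CUBIC))
```

```text
(no output)
```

View pics/topc.png

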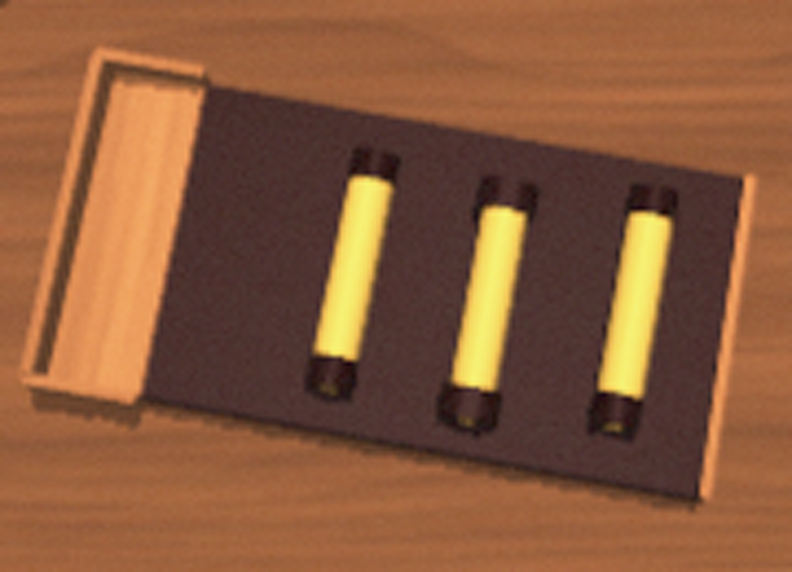

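```bash
cat >> h.py <<'E'
YAW=-0.1938; O=np.array([515.4,15.0])
XB=np.array([np.cos(YAW),np.sin(YAW)]);YB=np.array([-XB[1],XB[0]])
def tob(P): d=np.atleast_2d(P)[:,:2]-O; return np.c_[d@XB,d@YB]
def tow(b): b=np.asarray(b,float); return O+b[0]*XB+b[1]*YB
def barrels(f,st=None,h=44,minA=60,roi=(130,290,160,345)):
    hsv=cv2.cvtColor(f["pixels"],cv2.COLOR_RGB2HSV)
    y=(cv2.inRange(hsv,(22,110,90),(36,255,255))>0).astype(np.uint8)
    if roi: 
        k=np.zeros_like(y);k[roi[0]:roi[1],roi[2]:roi[3]]=1;y&=k
    n,l,s,c=cv2.connectedComponentsWithStats(y);out=[]
    for i in range(1,n):
        if s[i,4]<minA: continue
        ys,xs=np.nonzero(l==i);r=cv2.minAreaRect(np.c_[xs,ys].astype(np.float32))
        B=cv2.boxPoints(r);e=[(B[0]+B[1])/2,(B[2]+B[3])/2]
        if np.linalg.norm(B[0]-B[1])>np.linalg.norm(B[1]-B[2]): e=[(B[1]+B[2])/2,(B[3]+B[0])/2]
        P=ray(f,np.array([r[0]]+e),h,st);d=P[1]-P[2]
        if d[0]<0:d=-d
        out.append((P[0][:2].round(1),tob(P[:1])[0].round(1),round(float(np.arctan2(d[1],d[0])),3),round(float(np.linalg.norm(d)),1)))
    return out
def to_tool(st,target,yaw=None):
    "print increments (tool frame, cm) to world xyz target"
    R=Rn.from_quat(st["tcp_rot"]);d=R.inv().apply(np.array(target)-st["tool_pos"])/10
    x=R.as_matrix()[:,0];cy=np.arctan2(x[1],x[0])
    print("yaw",round(cy,3),"d tool cm",d.round(2),"wz",None if yaw is None else round(-((yaw-cy+np.pi)%(2*np.pi)-np.pi),3))
E
python3 - <<'E'
from h import *
from cell import arm
f=dict(np.load("top0.npz"))
for b in barrels(f): print(b)
st=arm.get_state()
to_tool(st,[*tow([0,-10]),140],np.pi/2+YAW)
print(tow([0,-10]))
E
```

```text
(array([736.4, 249.5]), array([171.7, 272.7]), 0.031, 33.7)
(array([520.3,  38.1]), array([ 0.4, 23.6]), -0.219, 105.5)
(array([501.2, -39.8]), array([ -3.4, -56.5]), -0.208, 105.0)
(array([ 496.3, -124. ]), array([   8., -140.]), -0.214, 106.7)
yaw 0.314 d tool cm [ 48.99 -37.12   9.88] wz -1.063
[513.47410861   5.18720517]
```

>>> {"fn": "play_rows", "kwargs": {"increments": [[0,0,-0.13,3.9,-3.0,0.3,0],[0,0,-0.26,7.8,-5.9,0.6,0],[0,0,-0.39,11.7,-8.9,0.9,0],[0,0,-0.52,15.7,-11.9,1.2,0],[0,0,-0.65,19.6,-14.8,1.5,0]]}}

```text
t: 0.65
tool_pos: [303.4, -296.2, 223.6]
tcp_rot: [0.885, 0.466, 0.0, 0.0]
contact_force: [0.9, 0.0, -0.1]
grip_width: 50.7
```

Run:
```python
from h import *
from cell import arm
st=arm.get_state();print(st["t"],st["tool_pos"],st["contact_force"])
to_tool(st,[*tow([0,-10]),140],np.pi/2+YAW)
```

```text
0.65 [ 303.44287329 -296.23048051  223.58025225] [ 0.93212003  0.01185728 -0.10714439]
yaw 0.969 d tool cm [36.74  0.24  8.36] wz -0.408
```

>>> {"fn": "play_rows", "kwargs": {"increments": [[0,0,-0.1,4.8,0,0.5,0],[0,0,-0.2,9.6,0.1,1.5,0],[0,0,-0.3,14.4,0.1,2.5,0],[0,0,-0.4,19.2,0.1,3.5,0],[0,0,-0.408,24.0,0.2,4.5,0]]}}

```text
t: 1.15
tool_pos: [442.1, -100.2, 178.4]
tcp_rot: [0.773, 0.635, 0.0, 0.0]
contact_force: [0.3, 0.1, -0.3]
grip_width: 44.3
```

Run:
```python
from h import *
from cell import arm
st=arm.get_state();print(st["t"],st["tool_pos"],st["contact_force"])
to_tool(st,[*tow([0,-10]),100],np.pi/2+YAW)
```

```text
1.15 [ 442.06371761 -100.16039262  178.40112974] [ 0.34299935  0.12590367 -0.25477826]
yaw 1.375 d tool cm [11.72  4.95  7.84] wz -0.002
```

>>> {"fn": "play_rows", "kwargs": {"increments": [[0,0,-0.002,4,1.7,1.5,0],[0,0,-0.002,8,3.4,3.5,0],[0,0,-0.002,11.7,4.95,5.5,0],[0,0,-0.002,11.7,4.95,7.8,0],[0,0,-0.002,11.7,4.95,7.8,0]]}}

```text
t: 1.65
tool_pos: [511.6, 3.9, 98.1]
tcp_rot: [0.773, 0.635, -0.002, -0.002]
contact_force: [-0.1, -0.3, 0.7]
grip_width: 44.2
```

Run:
```python
from h import *
from cell import arm,grab_frame
st=arm.get_state();print(st["t"],st["tool_pos"],st["contact_force"],tob(st["tool_pos"]))
to_tool(st,[*tow([0,-10]),36],np.pi/2+YAW)
f=grab_frame("wrist");cv2.imwrite("pics/w1.png",f["pixels"][:,:,::-1])
print(barrels(f,st,44,300,None))
```

```text
1.65 [511.57451087   3.92305761  98.07366732] [-0.08961731 -0.31949027  0.65580136] [[ -1.6205752  -11.60632396]]
yaw 1.376 d tool cm [0.16 0.2  6.21] wz -0.001
[(array([517.8,  41.6]), array([-2.7, 26.5]), -0.195, 109.4), (array([503.2, -40.3]), array([ -1.3, -56.7]), -0.192, 66.0), (array([ 493. , -121.6]), array([   4.3, -138.3]), -0.19, 109.1)]
```

View pics/w1.png

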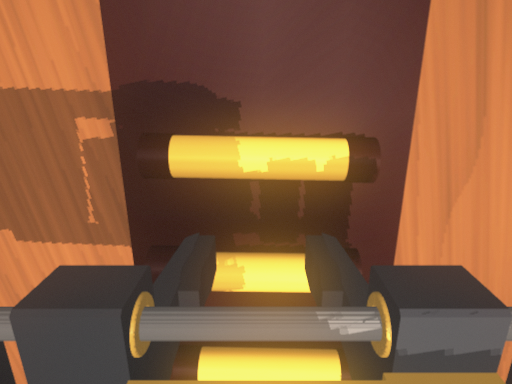

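>>> {"fn": "play_rows", "kwargs": {"increments": [[0,0,0,0,0.1,1.8,0],[0,0,0,0,0.1,3.6,0],[0,0,0,0,0.1,5.2,0],[0,0,0,0,0.1,6.0,0],[0,0,0,0,0.1,6.1,0]]}}

```text
t: 2.2
tool_pos: [513.9, 2.0, 40.0]
tcp_rot: [0.774, 0.634, -0.0, -0.0]
contact_force: [-0.3, 0.3, 0.2]
grip_width: 44.0
```

>>> {"fn": "play_rows", "kwargs": {"increments": [[0,0,0,0.3,0,0,0],[0,0,0,0.6,0,0,0],[0,0,0,0.9,0,0,0],[0,0,0,1.2,0,0,0],[0,0,0,1.5,0,0,0]]}}

```text
t: 2.7
tool_pos: [517.1, 17.6, 40.0]
tcp_rot: [0.773, 0.634, 0.0, 0.0]
contact_force: [-0.0, -0.4, 0.2]
grip_width: 44.0
```

>>> {"fn": "play_rows", "kwargs": {"increments": [[0,0,0,-0.3,0,0,0],[0,0,0,-0.4,0,0.2,0],[0,0,0,-0.4,0,0.4,0],[0,0,0,-0.1,0,0.4,0],[0,0,0,0.2,0,0.4,0]]}}

```text
t: 3.2
tool_pos: [517.3, 19.4, 35.6]
tcp_rot: [0.773, 0.634, -0.0, -0.0]
contact_force: [0.0, 0.6, -0.1]
grip_width: 43.9
```

>>> {"fn": "play_rows", "kwargs": {"increments": [[0,0,0,0.3,0,0,0],[0,0,0,0.6,0,0,0],[0,0,0,0.9,0,0,0],[0,0,0,1.2,0,0,0],[0,0,0,1.5,0,0,0]]}}

```text
t: 3.7
tool_pos: [520.3, 34.3, 35.8]
tcp_rot: [0.773, 0.634, 0.0, 0.0]
contact_force: [0.3, 0.2, 0.5]
grip_width: 44.1
```

```bash
cat > look.py <<'E'
from h import *
from cell import arm,grab_frame
import sys
st=arm.get_state();print(st["t"],st["tool_pos"].round(1),st["contact_force"].round(2),tob(st["tool_pos"]).round(1))
f=grab_frame("top");cv2.imwrite(f"pics/{sys.argv[1]}.png",cv2.resize(f["pixels"][130:290,160:345,::-1],None,fx=3,fy=3))
for b in barrels(f,minA=30): print(b[1:])
E
python3 look.py a1
```

```text
3.7 [520.3  34.3  35.8] [0.25 0.2  0.53] [[ 1.1 19.9]]
(array([171.7, 272.7]), 0.031, 33.7)
(array([ -3.4, -56.6]), -0.208, 105.0)
(array([   8. , -140.2]), -0.214, 106.7)
```

View pics/a1.png

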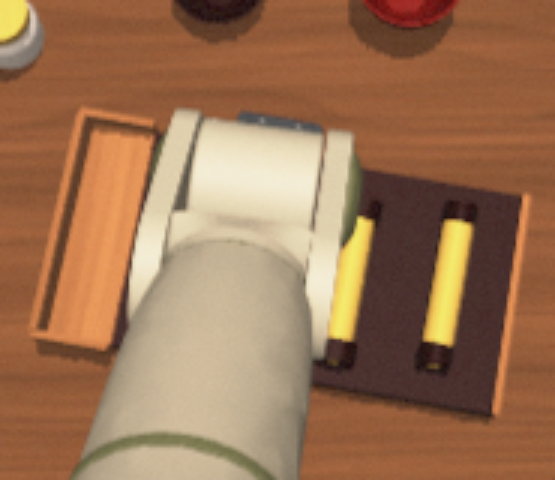

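>>> {"fn": "play_rows", "kwargs": {"increments": [[0,0,0,0.4,0,0,0],[0,0,0,0.8,0,0,0],[0,0,0,1.2,0,0,0],[0,0,0,1.6,0,0,0],[0,0,0,2.0,0,0,0]]}}

```text
t: 4.25
tool_pos: [524.2, 53.9, 35.7]
tcp_rot: [0.773, 0.634, 0.0, 0.0]
contact_force: [-0.6, 0.5, -0.1]
grip_width: 43.9
```

```bash
cat > wl.py <<'E'
from h import *
from cell import arm,grab_frame
import sys
st=arm.get_state();print(round(st["t"],2),st["tool_pos"].round(1),st["contact_force"].round(2),tob(st["tool_pos"]).round(1),round(st["grip_width"],1))
f=grab_frame("wrist");cv2.imwrite(f"pics/{sys.argv[1]}.png",f["pixels"][:,:,::-1])
for b in barrels(f,st,44,300,None): print(b[1:])
E
python3 wl.py w2
```

```text
4.25 [524.2  53.9  35.7] [-0.63  0.52 -0.11] [[ 1.1 39.9]] 43.9
(array([ 11.6, 147.3]), -0.198, 83.1)
(array([-2.5, 65.6]), -0.198, 112.1)
```

View pics/w2.png

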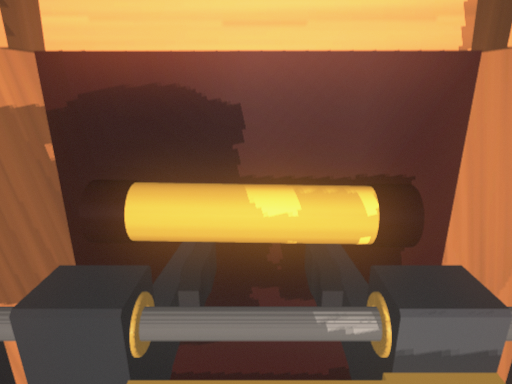

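>>> {"fn": "play_rows", "kwargs": {"increments": [[0,0,0,0.4,0,0,0],[0,0,0,0.8,0,0,0],[0,0,0,1.2,0,0,0],[0,0,0,1.6,0,0,0],[0,0,0,2.0,0,0,0]]}}

```text
t: 4.8
tool_pos: [528.1, 73.5, 35.7]
tcp_rot: [0.773, 0.634, -0.0, -0.0]
contact_force: [0.2, -0.6, -0.1]
grip_width: 43.8
```

>>> {"fn": "play_rows", "kwargs": {"increments": [[0,0,0,0.4,0,0,0],[0,0,0,0.8,0,0,0],[0,0,0,1.2,0,0,0],[0,0,0,1.6,0,0,0],[0,0,0,2.0,0,0,0]]}}

```text
t: 5.3
tool_pos: [532.0, 93.1, 35.7]
tcp_rot: [0.773, 0.634, 0.0, 0.0]
contact_force: [0.2, 0.5, -0.4]
grip_width: 44.4
```

>>> {"fn": "play_rows", "kwargs": {"increments": [[0,0,0,0.4,0,0,0],[0,0,0,0.8,0,0,0],[0,0,0,1.2,0,0,0],[0,0,0,1.6,0,0,0],[0,0,0,2.0,0,0,0]]}}

```text
t: 5.8
tool_pos: [535.9, 112.8, 35.7]
tcp_rot: [0.773, 0.634, 0.0, 0.0]
contact_force: [-0.2, -1.1, -0.6]
grip_width: 44.0
```

```bash
python3 wl.py w3
```

```text
5.8 [535.9 112.8  35.7] [-0.18 -1.12 -0.62] [[ 1.3 99.9]] 44.0
(array([  7.4, 129.3]), -0.198, 24.2)
(array([ 49.3, 128.9]), -1.284, 11.4)
```

View pics/w3.png

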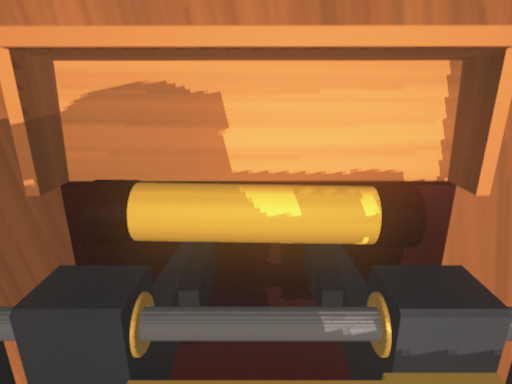

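>>> {"fn": "play_rows", "kwargs": {"increments": [[0,0,0,0.25,0,0,0],[0,0,0,0.5,0,0,0],[0,0,0,0.7,0,0,0],[0,0,0,0.9,0,0,0],[0,0,0,1.1,0,0,0]]}}

```text
t: 6.35
tool_pos: [538.1, 123.4, 35.7]
tcp_rot: [0.773, 0.634, 0.0, -0.0]
contact_force: [0.7, 0.6, -1.1]
grip_width: 44.1
```

```bash
python3 wl.py w4
```

```text
6.35 [538.1 123.4  35.7] [ 0.74  0.63 -1.11] [[  1.4 110.7]] 44.1
(array([ -0.6, 145.4]), -0.217, 108.8)
```

View pics/w4.png

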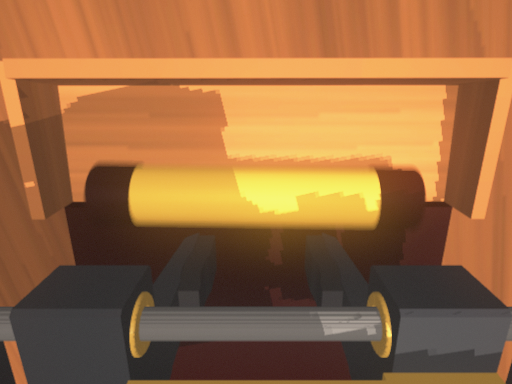

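>>> {"fn": "play_rows", "kwargs": {"increments": [[0,0,0,-0.3,0,-1,0],[0,0,0,-0.6,0,-3,0],[0,0,0,-2,0,-5,0],[0,0,0,-6,0,-6,0],[0,0,0,-10,0,-6,0]]}}

```text
t: 6.9
tool_pos: [518.9, 24.1, 97.9]
tcp_rot: [0.773, 0.635, 0.001, 0.001]
contact_force: [1.0, 0.1, -0.4]
grip_width: 44.2
```

```bash
python3 wl.py w5
```

```text
6.9 [518.9  24.1  97.9] [ 1.04  0.11 -0.37] [[1.7 9.6]] 44.2
(array([ -1.2, 128.5]), -0.19, 166.7)
(array([  1.1, -50.4]), -0.146, 77.9)
(array([   3.9, -126.8]), -0.2, 101.9)
```

View pics/w5.png

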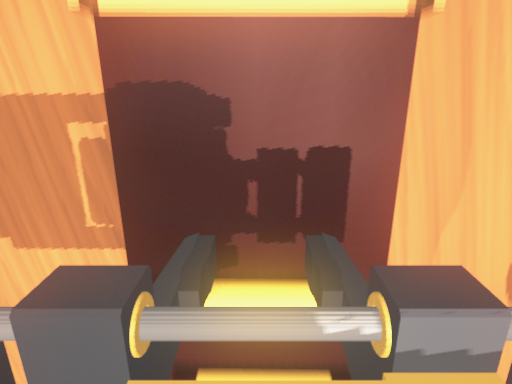

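>>> {"fn": "play_rows", "kwargs": {"increments": [[0,0,0,-4,0,0,0],[0,0,0,-8,0,0,0],[0,0,0,-10.2,0,0,0],[0,0,0,-10.2,0,0,0],[0,0,0,-10.2,0,1.5,0]]}}

```text
t: 7.45
tool_pos: [499.5, -75.3, 82.4]
tcp_rot: [0.774, 0.634, 0.001, 0.002]
contact_force: [0.4, 0.1, 0.9]
grip_width: 44.3
```

```bash
python3 wl.py w6; python3 look.py a2
```

```text
7.45 [499.5 -75.3  82.4] [0.38 0.11 0.9 ] [[  1.8 -91.7]] 44.3
(array([ -7.2, -53.3]), -0.2, 109.1)
(array([   2.3, -137.6]), -0.202, 70.8)
7.5 [498.  -74.3  79.3] [-1.92  0.47 -2.95] [[  0.1 -91. ]]
(array([171.7, 272.7]), 0.031, 33.7)
(array([  0.7, 174.7]), -0.196, 104.0)
```

View pics/w6.png

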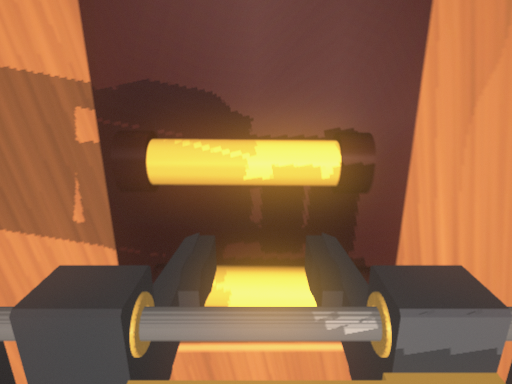

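View pics/a2.png

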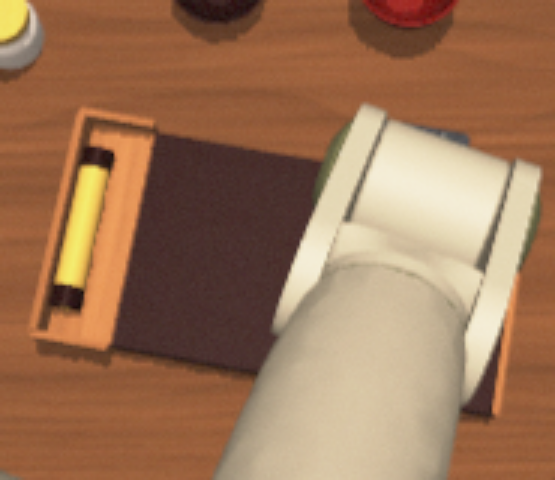

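>>> {"fn": "play_rows", "kwargs": {"increments": [[0,0,0,0,0,1.5,0],[0,0,0,0,0,3.0,0],[0,0,0,0,0,4.0,0],[0,0,0,0,0,4.3,0],[0,0,0,0,0,4.3,0]]}}

```text
t: 8.05
tool_pos: [498.6, -74.6, 37.9]
tcp_rot: [0.773, 0.634, -0.0, -0.0]
contact_force: [-0.1, -0.5, 0.2]
grip_width: 43.7
```

>>> {"fn": "play_rows", "kwargs": {"increments": [[0,0,0,0.3,0,0,0],[0,0,0,0.6,0,0,0],[0,0,0,0.8,0,0,0],[0,0,0,1.0,0,0,0],[0,0,0,1.1,0,0,0]]}}

```text
t: 8.55
tool_pos: [500.8, -63.9, 37.9]
tcp_rot: [0.773, 0.634, 0.0, 0.0]
contact_force: [-0.5, 0.3, 0.1]
grip_width: 43.8
```

>>> {"fn": "play_rows", "kwargs": {"increments": [[0,0,0,0.1,0,0,0],[0,0,0,0.2,0,0,0]]}}

```text
t: 8.75
tool_pos: [501.2, -62.5, 37.9]
tcp_rot: [0.773, 0.634, -0.0, 0.0]
contact_force: [-0.5, -3.2, 0.9]
grip_width: 44.1
```

>>> {"fn": "play_rows", "kwargs": {"increments": [[0,0,0,0.1,0,0,0],[0,0,0,0.2,0,0,0]]}}

```text
t: 8.95
tool_pos: [501.7, -60.5, 37.9]
tcp_rot: [0.773, 0.634, 0.0, 0.0]
contact_force: [-0.2, -3.2, 1.6]
grip_width: 44.2
```

>>> {"fn": "play_rows", "kwargs": {"increments": [[0,0,0,0.1,0,0,0],[0,0,0,0.2,0,0,0],[0,0,0,0.2,0,0,0]]}}

```text
t: 9.25
tool_pos: [501.9, -58.0, 37.7]
tcp_rot: [0.773, 0.634, 0.0, -0.0]
contact_force: [-0.3, -2.0, 0.7]
grip_width: 44.0
```

```bash
python3 wl.py w7
```

```text
9.25 [501.9 -58.   37.7] [-0.26 -2.04  0.73] [[  0.8 -74.3]] 44.0
(array([ -7.2, -49.5]), -0.22, 113.4)
(array([   0.9, -136.2]), -0.198, 95.9)
```

>>> {"fn": "play_rows", "kwargs": {"increments": [[0,0,0,-0.2,0,0,0],[0,0,0,-0.4,0,0,0],[0,0,0,-0.7,0,0,0],[0,0,0,-1.1,0,0,0],[0,0,0,-1.6,0,0,0]]}}

```text
t: 9.8
tool_pos: [498.6, -74.1, 37.7]
tcp_rot: [0.773, 0.634, 0.0, -0.0]
contact_force: [-0.6, -0.5, -0.1]
grip_width: 44.0
```

```bash
python3 wl.py w8
```

```text
9.8 [498.6 -74.1  37.7] [-0.55 -0.54 -0.08] [[  0.7 -90.7]] 44.0
(array([ -7.5, -54.5]), -0.198, 112.4)
(array([   1. , -146.7]), -0.198, 91.2)
```

View pics/w8.png

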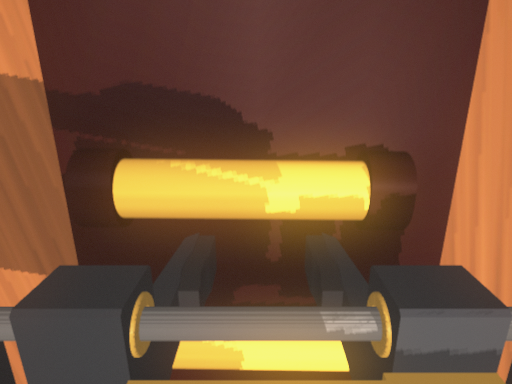

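>>> {"fn": "play_rows", "kwargs": {"increments": [[0,0,0,0,0,-2,0],[0,0,0,0,0,-4.5,0],[0,0,0,-2.0,0.2,-5,0],[0,0,0,-6,0.4,-5,0],[0,0,0,-8.0,0.5,-5,0]]}}

```text
t: 10.35
tool_pos: [487.7, -155.5, 88.1]
tcp_rot: [0.774, 0.634, 0.0, 0.001]
contact_force: [0.4, 0.3, -0.7]
grip_width: 44.1
```

```bash
python3 wl.py w9
```

```text
10.35 [ 487.7 -155.5   88.1] [ 0.37  0.34 -0.72] [[   5.7 -172.7]] 44.1
(array([ -7.8, -59.8]), -0.199, 112.4)
(array([   4.5, -137.2]), -0.219, 109.3)
```

View pics/w9.png

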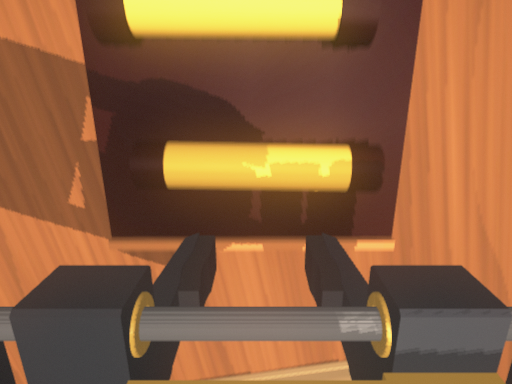

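>>> {"fn": "play_rows", "kwargs": {"increments": [[0,0,0,0,0,1.5,0],[0,0,0,0,0,3.0,0],[0,0,0,0,0,4.4,0],[0,0,0,0,0,5.1,0],[0,0,0,0,0,5.2,0]]}}

```text
t: 10.9
tool_pos: [487.6, -153.0, 35.1]
tcp_rot: [0.773, 0.634, -0.0, -0.001]
contact_force: [-0.1, -0.6, -0.2]
grip_width: 43.9
```

>>> {"fn": "play_rows", "kwargs": {"increments": [[0,0,0,0.3,0,0,0],[0,0,0,0.6,0,0,0],[0,0,0,0.9,0,0,0],[0,0,0,1.1,0,0,0],[0,0,0,1.3,0,0,0]]}}

```text
t: 11.4
tool_pos: [490.6, -140.4, 35.9]
tcp_rot: [0.773, 0.634, 0.0, 0.0]
contact_force: [0.5, 0.1, -0.3]
grip_width: 44.0
```

>>> {"fn": "play_rows", "kwargs": {"increments": [[0,0,0,0.2,0,0,0],[0,0,0,0.4,0,0,0],[0,0,0,0.6,0,0,0]]}}

```text
t: 11.7
tool_pos: [491.7, -134.6, 35.7]
tcp_rot: [0.773, 0.634, 0.0, 0.0]
contact_force: [-0.2, -0.1, 0.4]
grip_width: 43.9
```

>>> {"fn": "play_rows", "kwargs": {"increments": [[0,0,0,0.2,0,0,0],[0,0,0,0.4,0,0,0],[0,0,0,0.5,0,0,0]]}}

```text
t: 12.0
tool_pos: [492.7, -129.6, 35.7]
tcp_rot: [0.773, 0.634, 0.0, -0.0]
contact_force: [-0.2, 0.1, 0.3]
grip_width: 44.1
```

```bash
python3 wl.py w10
```

```text
12.0 [ 492.7 -129.6   35.7] [-0.17  0.12  0.26] [[   5.5 -146.2]] 44.1
(array([ -8.3, -52.7]), -0.208, 113.8)
(array([  17.9, -116.9]), 0.028, 10.6)
```

>>> {"fn": "play_rows", "kwargs": {"increments": [[0,0,0,-0.2,0,0,0],[0,0,0,-0.4,0,0,0],[0,0,0,-0.7,0,0,0],[0,0,0,-1.0,0,0,0],[0,0,0,-1.3,0,0,0]]}}

```text
t: 12.55
tool_pos: [490.0, -142.9, 35.7]
tcp_rot: [0.773, 0.634, -0.0, 0.0]
contact_force: [-0.5, -0.6, -1.0]
grip_width: 43.7
```

```bash
python3 wl.py w11
```

```text
12.55 [ 490.  -142.9   35.7] [-0.45 -0.63 -0.97] [[   5.5 -159.8]] 43.7
(array([ -8.3, -56.3]), -0.198, 114.7)
(array([  37.1, -123. ]), -0.21, 48.0)
```

View pics/w11.png

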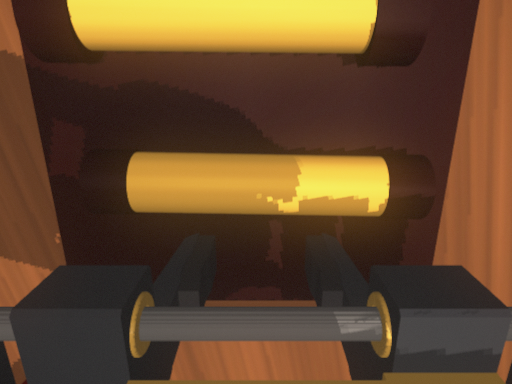

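>>> {"fn": "play_rows", "kwargs": {"increments": [[0,0,0,0,0,-2,0],[0,0,0,0,0,-5,0.1],[0,0,0.14,0,0,-7,0.1],[0,0,0.28,2,-0.3,-8,0.1],[0,0,0.42,5,-0.8,-8,0.1]]}}

```text
t: 13.1
tool_pos: [492.8, -92.6, 117.3]
tcp_rot: [0.89, 0.455, 0.001, 0.001]
contact_force: [1.0, 1.4, -0.5]
grip_width: 39.5
```

```bash
python3 - <<'E'
from h import *
from cell import arm
st=arm.get_state();print(st["t"],st["tool_pos"],st["contact_force"])
to_tool(st,[*tow([-3,-56.5]),110],YAW)
E
python3 wl.py w12;python3 look.py a3
```

```text
13.1 [492.77052391 -92.62457368 117.258796  ] [ 0.97528353  1.36921872 -0.53399542]
yaw 0.946 d tool cm [ 4.79 -2.38  0.72] wz 1.14
13.1 [492.8 -92.6 117.3] [ 0.98  1.37 -0.53] [[  -1.5 -110. ]] 39.5
(array([ -7. , -51.9]), -0.22, 109.7)
(array([   4.5, -119.4]), -0.245, 108.2)
13.15 [491.9 -88.2 116.4] [ 0.43  3.3  -0.05] [[  -3.2 -105.8]]
(array([171.7, 272.7]), 0.031, 33.7)
(array([  0.7, 174.7]), -0.196, 104.0)
```

View pics/w12.png

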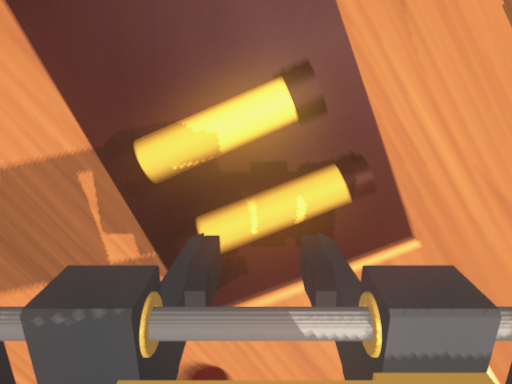

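>>> {"fn": "play_rows", "kwargs": {"increments": [[0,0,0.14,1,-0.5,0,0.1],[0,0,0.28,2,-1,0,0.1],[0,0,0.42,3,-1.5,0,0.1],[0,0,0.56,4,-2,0,0.1],[0,0,0.7,4.5,-2.1,0,0.1]]}}

```text
t: 13.7
tool_pos: [500.9, -42.9, 115.6]
tcp_rot: [0.992, 0.125, -0.0, -0.0]
contact_force: [0.2, -0.1, -0.1]
grip_width: 40.1
```

>>> {"fn": "play_rows", "kwargs": {"increments": [[0,0,0.14,0,0,0,0.1],[0,0,0.28,0,0,0,0.1],[0,0,0.42,0,0,0,0.1],[0,0,0.45,0,0,0,0.1],[0,0,0.45,0,0,0,0.1]]}}

```text
t: 14.2
tool_pos: [500.9, -43.5, 115.6]
tcp_rot: [0.995, -0.096, -0.0, 0.0]
contact_force: [0.3, 0.2, -0.8]
grip_width: 39.5
```

```bash
python3 - <<'E'
from h import *
from cell import arm
st=arm.get_state()
to_tool(st,[*tow([-4,-56.5]),34],YAW)
E
python3 wl.py w13;python3 look.py a4
```

```text
yaw -0.193 d tool cm [-0.1  -0.37  8.16] wz 0.001
14.2 [500.9 -43.5 115.6] [ 0.3   0.17 -0.81] [[ -2.9 -60.1]] 39.5
(array([   6. , -121.9]), -0.215, 108.5)
(array([ -7.2, -55. ]), -0.2, 109.2)
14.25 [500.9 -43.4 115.6] [ 0.18 -0.14  0.11] [[ -3.  -60.1]]
(array([171.7, 272.7]), 0.031, 33.7)
(array([  1. , 174.7]), -0.196, 104.6)
```

View pics/w13.png

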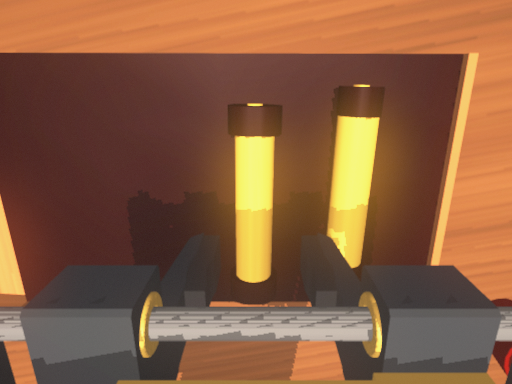

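View pics/a4.png

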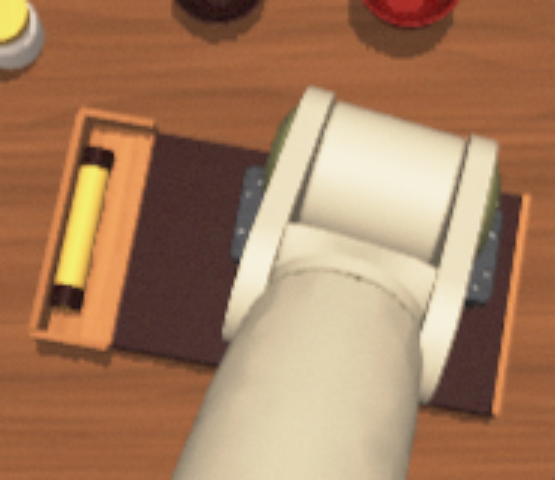

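>>> {"fn": "play_rows", "kwargs": {"increments": [[0,0,0,-0.1,-0.45,1.5,0.1],[0,0,0,-0.2,-0.45,3.5,0.1],[0,0,0,-0.2,-0.45,5.0,0.1],[0,0,0,-0.2,-0.45,6.5,0.1],[0,0,0,-0.2,-0.45,7.6,0.1]]}}

```text
t: 14.8
tool_pos: [499.6, -38.3, 38.8]
tcp_rot: [0.995, -0.097, -0.0, -0.0]
contact_force: [-0.4, -0.8, -0.0]
grip_width: 39.3
```

```bash
python3 wl.py w14
```

```text
14.8 [499.6 -38.3  38.8] [-0.38 -0.8  -0.01] [[ -5.2 -55.3]] 39.3
(array([  30.9, -124.2]), -0.204, 54.0)
(array([ 23.4, -55.4]), -0.193, 39.2)
```

View pics/w14.png

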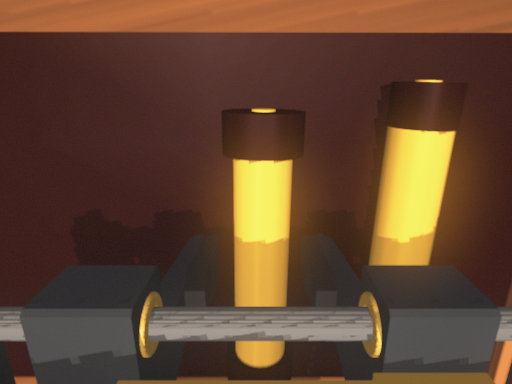

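>>> {"fn": "play_rows", "kwargs": {"increments": [[0,0,0,0,0,0.3,0.1],[0,0,0,0,0,0.5,0.1],[0,0,0,0,0,0.5,0.3],[0,0,0,0,0,0.5,0.4],[0,0,0,0,0,0.5,0.5]], "grip_force": 15}}

```text
t: 15.35
tool_pos: [500.1, -38.5, 35.1]
tcp_rot: [0.995, -0.098, 0.0, 0.0]
contact_force: [-0.8, -1.0, 2.3]
grip_width: 25.1
```

>>> {"fn": "play_rows", "kwargs": {"increments": [[0,0,0,0,0,0,0.6],[0,0,0,0,0,0,0.8],[0,0,0,0,0,0,0.8],[0,0,0,0,0,0,0.8]], "grip_force": 35}}

```text
t: 15.75
tool_pos: [500.1, -38.5, 35.1]
tcp_rot: [0.995, -0.098, 0.0, 0.0]
contact_force: [-1.0, -2.1, 4.8]
grip_width: 25.3
```

>>> {"fn": "play_rows", "kwargs": {"increments": [[0,0,0,0,0,-0.3,0.8],[0,0,0,0,0,-0.9,0.8],[0,0,0,0,0,-1.8,0.8],[0,0,0,0,0,-3,0.8],[0,0,0,0,0,-4.5,0.8]]}}

```text
t: 16.25
tool_pos: [499.6, -38.1, 80.6]
tcp_rot: [0.995, -0.098, -0.0, -0.0]
contact_force: [0.4, -0.0, -5.2]
grip_width: 25.4
```

```bash
python3 wl.py w15
python3 - <<'E'
from h import *
from cell import arm
st=arm.get_state()
f=dict(np.load("top0.npz"));px=f["pixels"];W=world(f)
hsv=cv2.cvtColor(px,cv2.COLOR_RGB2HSV)
t=np.zeros(px.shape[:2],bool);t[190:285,375:440]=1
m=t&(W[...,2]>22)&(W[...,2]<35)&(hsv[...,1]<140)&(hsv[...,2]>120)
ys,xs=np.nonzero(m);r=cv2.minAreaRect(W[ys,xs,:2].astype(np.float32));print("tray rim",r,cv2.boxPoints(r))
E
```

```text
16.25 [499.6 -38.1  80.6] [ 0.41 -0.01 -5.21] [[ -5.2 -55.2]] 25.4
(array([  14.2, -123.8]), -0.207, 90.9)
(array([-12.7, -54.9]), -0.196, 93.8)
tray rim ((465.26959228515625, -376.36785888671875), (112.28431701660156, 201.18218994140625), 88.55687713623047) [[ 363.29648 -429.95886]
 [ 564.41486 -435.02557]
 [ 567.2427  -322.77686]
 [ 366.12433 -317.71014]]
```

View pics/w15.png

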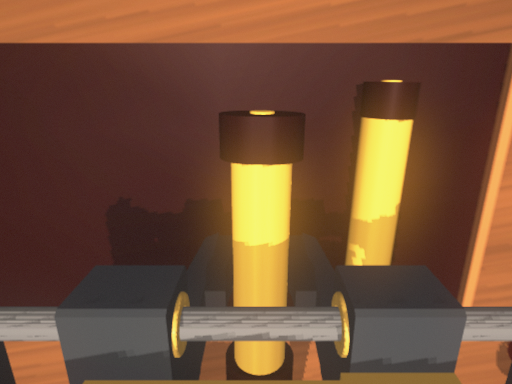

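>>> {"fn": "play_rows", "kwargs": {"increments": [[0,0,0,0,0.8,-1,0.8],[0,0,-0.02,0.2,2.4,-2,0.8],[0,0,-0.05,0.5,4.8,-2.8,0.8],[0,0,-0.08,0.8,7.8,-3,0.8],[0,0,-0.11,1.1,11.0,-3,0.8]]}}

```text
t: 16.8
tool_pos: [488.9, -149.6, 110.4]
tcp_rot: [0.999, -0.042, 0.0, 0.0]
contact_force: [0.4, 1.1, -6.1]
grip_width: 24.5
```

Run:
```python
from h import *
from cell import arm
st=arm.get_state();print(st["contact_force"],st["tool_pos"],st["grip_width"])
to_tool(st,[465,-376,60],-0.025)
```

```text
[ 0.40750921  1.10405141 -6.08374122] [ 488.88178927 -149.6291375   110.35592728] 24.52618394829672
yaw -0.084 d tool cm [-0.47 22.76  5.04] wz -0.059
```

>>> {"fn": "play_rows", "kwargs": {"increments": [[0,0,-0.02,0,3.2,0,0.8],[0,0,-0.04,-0.1,6.4,0,0.8],[0,0,-0.059,-0.2,9.6,0,0.8],[0,0,-0.059,-0.3,12.8,0,0.8],[0,0,-0.059,-0.3,16.0,0,0.8]]}}

```text
t: 17.3
tool_pos: [471.5, -309.1, 109.8]
tcp_rot: [1.0, -0.014, -0.0, -0.0]
contact_force: [0.9, 0.3, -6.3]
grip_width: 25.2
```

>>> {"fn": "play_rows", "kwargs": {"increments": [[0,0,0,0.1,2.8,0,0.8],[0,0,0,0.2,4.8,0,0.8],[0,0,0,0.2,6.1,0,0.8],[0,0,0,0.2,6.6,0,0.8],[0,0,0,0.2,6.7,0,0.8]]}}

```text
t: 17.8
tool_pos: [472.4, -374.4, 109.6]
tcp_rot: [1.0, -0.014, -0.0, -0.0]
contact_force: [-0.5, -0.3, -5.7]
grip_width: 24.9
```

```bash
python3 - <<'E'
from h import *
from cell import arm
st=arm.get_state();print(st["contact_force"],st["tool_pos"],st["grip_width"])
to_tool(st,[465,-376,12],-0.025)
E
python3 wl.py w16; python3 look.py a5
```

```text
[-0.50226914 -0.28002942 -5.68963731] [ 472.38348034 -374.4184968   109.56161429] 24.896960474102734
yaw -0.027 d tool cm [-0.73  0.18  9.76] wz -0.002
17.8 [ 472.4 -374.4  109.6] [-0.5  -0.28 -5.69] [[  32.8 -390.4]] 24.9
(array([  33.1, -389. ]), -0.056, 57.7)
17.85 [ 472.5 -374.1  109.6] [ 0.51 -0.03 -6.08] [[  32.8 -390. ]]
(array([171.7, 272.7]), 0.031, 33.7)
(array([  0.7, 174.7]), -0.196, 104.0)
(array([  42.1, -124.1]), -0.235, 38.3)
```

View pics/w16.png

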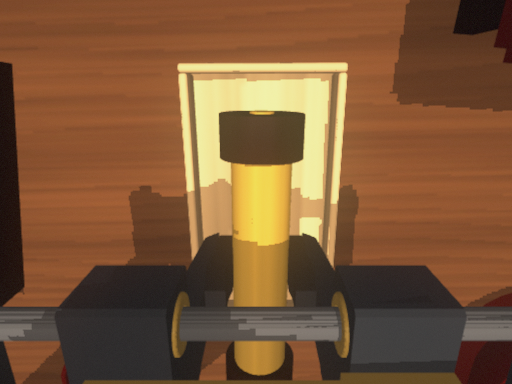

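>>> {"fn": "play_rows", "kwargs": {"increments": [[0,0,0,-0.2,0.1,1.5,0.8],[0,0,0,-0.4,0.1,3.5,0.8],[0,0,0,-0.5,0.1,5.5,0.8],[0,0,0,-0.5,0.1,7.2,0.8],[0,0,0,-0.5,0.1,8.3,0.8]]}}

```text
t: 18.4
tool_pos: [467.5, -374.2, 25.6]
tcp_rot: [1.0, -0.013, -0.001, -0.001]
contact_force: [-0.7, -0.4, -5.2]
grip_width: 24.5
```

>>> {"fn": "play_rows", "kwargs": {"increments": [[0,0,0,0,0,0.4,0.8],[0,0,0,0,0,0.7,0.8],[0,0,0,0,0,0.9,0.8]]}}

```text
t: 18.7
tool_pos: [467.9, -375.5, 18.3]
tcp_rot: [1.0, -0.013, 0.0, 0.0]
contact_force: [0.2, 0.6, -6.4]
grip_width: 25.0
```

>>> {"fn": "play_rows", "kwargs": {"increments": [[0,0,0,0,0,0.1,0.8],[0,0,0,0,0,0.2,0.8]]}}

```text
t: 18.9
tool_pos: [467.7, -375.5, 16.1]
tcp_rot: [1.0, -0.014, 0.0, 0.0]
contact_force: [0.4, -0.1, -5.7]
grip_width: 25.0
```

>>> {"fn": "play_rows", "kwargs": {"increments": [[0,0,0,0,0,0.1,0.8],[0,0,0,0,0,0.2,0.8],[0,0,0,0,0,0.3,0.8]]}}

```text
t: 19.2
tool_pos: [467.6, -375.4, 12.7]
tcp_rot: [1.0, -0.014, 0.0, 0.0]
contact_force: [-0.2, -0.2, -6.1]
grip_width: 25.0
```

>>> {"fn": "play_rows", "kwargs": {"increments": [[0,0,0,0,0,0.1,0.8],[0,0,0,0,0,0.1,0.8]]}}

```text
t: 19.4
tool_pos: [467.5, -375.3, 11.6]
tcp_rot: [1.0, -0.014, -0.0, -0.0]
contact_force: [0.3, 0.1, -5.9]
grip_width: 24.7
```

>>> {"fn": "play_rows", "kwargs": {"increments": [[0,0,0,0,0,0.05,0.8],[0,0,0,0,0,0.1,0.8]]}}

```text
t: 19.6
tool_pos: [467.7, -375.4, 11.1]
tcp_rot: [1.0, -0.014, 0.0, 0.0]
contact_force: [-2.3, 2.3, 2.7]
grip_width: 25.0
```

>>> {"fn": "play_rows", "kwargs": {"increments": [[0,0,0,0,0,0.05,0.8],[0,0,0,0,0,0.1,0.8]]}}

```text
t: 19.8
tool_pos: [467.7, -375.5, 11.0]
tcp_rot: [1.0, -0.014, 0.0, 0.0]
contact_force: [-6.0, 5.1, 13.0]
grip_width: 24.9
```

>>> {"fn": "play_rows", "kwargs": {"increments": [[0,0,0,0,0,-0.1,0.8],[0,0,0,0,0,-0.1,0.4],[0,0,0,0,0,-0.1,0.3],[0,0,0,0,0,-0.1,0.2],[0,0,0,0,0,-0.1,0.1]]}}

```text
t: 20.3
tool_pos: [467.7, -375.5, 10.8]
tcp_rot: [1.0, -0.014, 0.0, 0.0]
contact_force: [-0.5, 0.5, 0.5]
grip_width: 39.3
```

>>> {"fn": "play_rows", "kwargs": {"increments": [[0,0,0,0,0,-0.4,0.1],[0,0,0,0,0,-1.5,0.1],[0,0,0,0,0,-3.5,0.1],[0,0,0,0,0,-6,0.1],[0,0,0,0,0,-9,0.1]]}}

```text
t: 20.8
tool_pos: [467.4, -375.1, 102.1]
tcp_rot: [1.0, -0.014, -0.0, -0.0]
contact_force: [-0.4, -0.6, 0.3]
grip_width: 39.5
```

```bash
python3 wl.py w17
python3 - <<'E'
from h import *
from cell import arm
st=arm.get_state()
to_tool(st,[*tow([5,-160]),105],np.pi/2+YAW)
E
```

```text
20.8 [ 467.4 -375.1  102.1] [-0.4  -0.55  0.28] [[  28.  -392.1]] 39.5
(array([  55.4, -387.2]), -0.027, 46.9)
yaw -0.027 d tool cm [  1.41 -23.44   0.13] wz -1.404
```

View pics/w17.png

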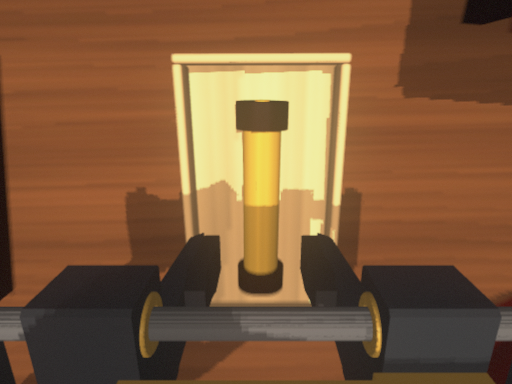

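>>> {"fn": "play_rows", "kwargs": {"increments": [[0,0,-0.14,0.1,-3,-0.3,0],[0,0,-0.28,0.3,-6,-0.3,0],[0,0,-0.42,0.6,-10,-0.3,0],[0,0,-0.56,0.8,-14,-0.3,0],[0,0,-0.7,1.0,-18,-0.3,0]]}}

```text
t: 21.35
tool_pos: [482.6, -194.3, 104.6]
tcp_rot: [0.943, 0.333, 0.0, 0.001]
contact_force: [0.9, -0.7, 0.4]
grip_width: 44.0
```

```bash
python3 look.py a6
python3 - <<'E'
from h import *
from cell import arm
st=arm.get_state()
to_tool(st,[*tow([5,-160]),95],np.pi/2+YAW)
E
```

```text
21.35 [ 482.6 -194.3  104.6] [ 0.95 -0.68  0.36] [[   8.1 -211.7]]
(array([171.7, 272.7]), 0.031, 33.7)
(array([  0.7, 174.7]), -0.196, 104.0)
(array([   8.4, -123.1]), -0.215, 104.7)
yaw 0.689 d tool cm [ 3.48 -3.12  0.94] wz -0.688
```

View pics/a6.png

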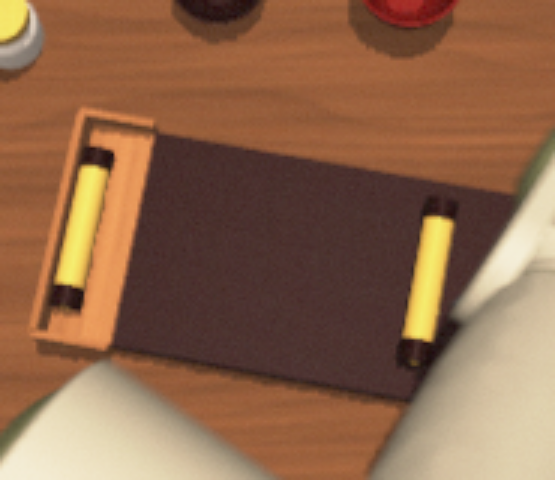

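>>> {"fn": "play_rows", "kwargs": {"increments": [[0,0,-0.14,1,-1,0,0],[0,0,-0.28,2,-2,0,0],[0,0,-0.42,3,-3,0.5,0],[0,0,-0.56,3.5,-3.1,1,0],[0,0,-0.69,3.5,-3.1,1,0]]}}

```text
t: 21.9
tool_pos: [490.7, -149.0, 94.0]
tcp_rot: [0.775, 0.632, 0.0, 0.0]
contact_force: [0.2, -0.3, 0.2]
grip_width: 44.0
```

```bash
python3 wl.py w18
python3 - <<'E'
from h import *
from cell import arm
st=arm.get_state()
to_tool(st,[*tow([7,-157]),36],np.pi/2+YAW)
E
```

```text
21.9 [ 490.7 -149.    94. ] [ 0.21 -0.33  0.24] [[   7.4 -165.7]] 44.0
(array([   4.3, -121.2]), -0.202, 110.4)
(array([   7.6, -189.5]), -0.188, 57.2)
yaw 1.375 d tool cm [ 0.91 -0.05  5.82] wz -0.002
```

View pics/w18.png

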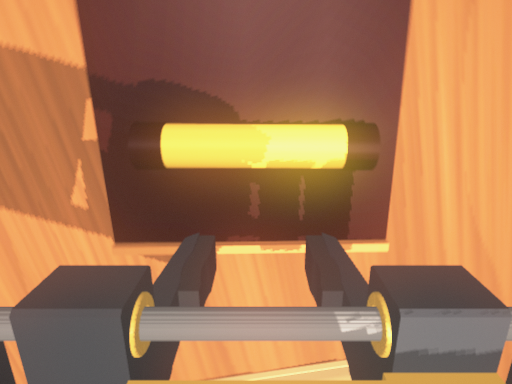

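>>> {"fn": "play_rows", "kwargs": {"increments": [[0,0,-0.002,0.2,0,1.5,0],[0,0,-0.002,0.4,0,3.2,0],[0,0,-0.002,0.6,0,4.8,0],[0,0,-0.002,0.7,0,5.7,0],[0,0,-0.002,0.7,0,5.8,0]]}}

```text
t: 22.45
tool_pos: [491.8, -142.7, 35.4]
tcp_rot: [0.776, 0.63, -0.0, -0.0]
contact_force: [0.6, -0.7, 0.1]
grip_width: 44.1
```

>>> {"fn": "play_rows", "kwargs": {"increments": [[0,0,0,0.3,0,0,0],[0,0,0,0.6,0,0,0],[0,0,0,0.9,0,0,0],[0,0,0,1.2,0,0,0],[0,0,0,1.5,0,0,0]]}}

```text
t: 22.95
tool_pos: [495.3, -128.0, 36.0]
tcp_rot: [0.776, 0.631, 0.0, 0.0]
contact_force: [-0.8, -0.3, -0.9]
grip_width: 43.9
```

>>> {"fn": "play_rows", "kwargs": {"increments": [[0,0,0,0.4,0,0,0],[0,0,0,0.8,0,0,0],[0,0,0,1.2,0,0,0],[0,0,0,1.6,0,0,0],[0,0,0,2.0,0,0,0]]}}

```text
t: 23.45
tool_pos: [499.2, -108.2, 35.7]
tcp_rot: [0.776, 0.631, -0.0, -0.0]
contact_force: [-0.4, -0.4, -0.3]
grip_width: 44.2
```

>>> {"fn": "play_rows", "kwargs": {"increments": [[0,0,0,0.4,0,0,0],[0,0,0,0.8,0,0,0],[0,0,0,1.2,0,0,0],[0,0,0,1.6,0,0,0],[0,0,0,2.0,0,0,0]]}}

```text
t: 23.95
tool_pos: [503.3, -88.6, 35.7]
tcp_rot: [0.776, 0.631, -0.0, -0.0]
contact_force: [0.2, -0.5, 0.2]
grip_width: 44.0
```

```bash
python3 wl.py w19
```

```text
23.95 [503.3 -88.6  35.7] [ 0.19 -0.52  0.22] [[   8.1 -104. ]] 44.0
(array([  5.5, -79.4]), -0.224, 112.5)
```

View pics/w19.png

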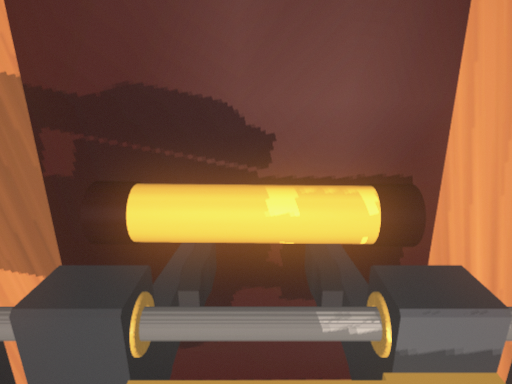

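>>> {"fn": "play_rows", "kwargs": {"increments": [[0,0,-0.004,0.4,0,0,0],[0,0,-0.008,0.85,0,0,0],[0,0,-0.012,1.3,0,0,0],[0,0,-0.012,1.75,0,0,0],[0,0,-0.012,2.2,0,0,0]]}}

```text
t: 24.5
tool_pos: [507.8, -67.0, 35.7]
tcp_rot: [0.772, 0.635, 0.0, -0.0]
contact_force: [-0.8, -0.1, 1.2]
grip_width: 44.1
```

>>> {"fn": "play_rows", "kwargs": {"increments": [[0,0,0,0.45,0,0,0],[0,0,0,0.9,0,0,0],[0,0,0,1.35,0,0,0],[0,0,0,1.8,0,0,0],[0,0,0,2.25,0,0,0]]}}

```text
t: 25.0
tool_pos: [512.1, -45.0, 35.7]
tcp_rot: [0.772, 0.635, 0.0, -0.0]
contact_force: [-0.5, 0.5, 0.6]
grip_width: 43.8
```

>>> {"fn": "play_rows", "kwargs": {"increments": [[0,0,0,0.45,0,0,0],[0,0,0,0.9,0,0,0],[0,0,0,1.35,0,0,0],[0,0,0,1.8,0,0,0],[0,0,0,2.25,0,0,0]]}}

```text
t: 25.5
tool_pos: [516.5, -22.9, 35.7]
tcp_rot: [0.772, 0.635, -0.0, -0.0]
contact_force: [-0.2, -1.1, 0.2]
grip_width: 44.1
```

>>> {"fn": "play_rows", "kwargs": {"increments": [[0,0,0,0.45,0,0,0],[0,0,0,0.9,0,0,0],[0,0,0,1.35,0,0,0],[0,0,0,1.8,0,0,0],[0,0,0,2.25,0,0,0]]}}

```text
t: 26.0
tool_pos: [520.8, -0.8, 35.7]
tcp_rot: [0.772, 0.635, -0.0, -0.0]
contact_force: [-0.1, -0.2, 0.1]
grip_width: 44.1
```

>>> {"fn": "play_rows", "kwargs": {"increments": [[0,0,0,0.45,0,0,0],[0,0,0,0.9,0,0,0],[0,0,0,1.35,0,0,0],[0,0,0,1.8,0,0,0],[0,0,0,2.25,0,0,0]]}}

```text
t: 26.5
tool_pos: [525.1, 21.3, 35.7]
tcp_rot: [0.772, 0.635, -0.0, -0.0]
contact_force: [-0.5, -0.6, 0.5]
grip_width: 44.0
```

```bash
python3 wl.py w20
```

```text
26.5 [525.1  21.3  35.7] [-0.5  -0.6   0.52] [[8.3 8. ]] 44.0
(array([ 8.2, 33. ]), -0.221, 112.5)
```

View pics/w20.png

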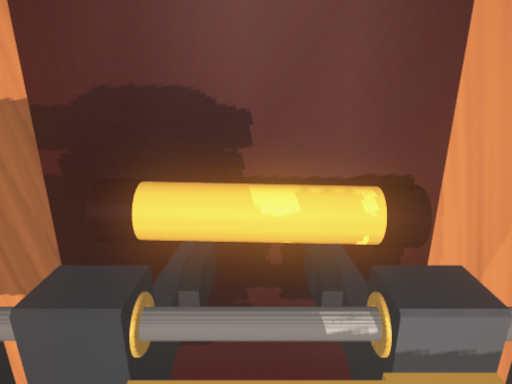

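>>> {"fn": "play_rows", "kwargs": {"increments": [[0,0,0,0.45,0,0,0],[0,0,0,0.9,0,0,0],[0,0,0,1.35,0,0,0],[0,0,0,1.8,0,0,0],[0,0,0,2.25,0,0,0]]}}

```text
t: 27.05
tool_pos: [529.5, 43.4, 35.7]
tcp_rot: [0.772, 0.635, -0.0, -0.0]
contact_force: [-0.3, -1.0, 0.4]
grip_width: 44.4
```

>>> {"fn": "play_rows", "kwargs": {"increments": [[0,0,0,0.45,0,0,0],[0,0,0,0.9,0,0,0],[0,0,0,1.35,0,0,0],[0,0,0,1.8,0,0,0],[0,0,0,2.25,0,0,0]]}}

```text
t: 27.55
tool_pos: [533.8, 65.4, 35.7]
tcp_rot: [0.772, 0.635, -0.0, -0.0]
contact_force: [-0.2, -1.1, 0.0]
grip_width: 44.2
```

>>> {"fn": "play_rows", "kwargs": {"increments": [[0,0,0,0.45,0,0,0],[0,0,0,0.9,0,0,0],[0,0,0,1.35,0,0,0],[0,0,0,1.8,0,0,0],[0,0,0,2.25,0,0,0]]}}

```text
t: 28.05
tool_pos: [538.2, 87.5, 35.7]
tcp_rot: [0.772, 0.635, -0.0, -0.0]
contact_force: [-0.4, -0.1, 0.3]
grip_width: 44.3
```

>>> {"fn": "play_rows", "kwargs": {"increments": [[0,0,0,0.4,0,0,0],[0,0,0,0.8,0,0,0],[0,0,0,1.2,0,0,0],[0,0,0,1.6,0,0,0],[0,0,0,1.9,0,0,0]]}}

```text
t: 28.55
tool_pos: [541.8, 106.2, 35.7]
tcp_rot: [0.772, 0.635, 0.0, -0.0]
contact_force: [-0.6, -0.7, 0.6]
grip_width: 44.2
```

```bash
python3 wl.py w21
```

```text
28.55 [541.8 106.2  35.7] [-0.55 -0.66  0.64] [[ 8.4 94.5]] 44.2
(array([ -0.3, 178.4]), -0.195, 104.0)
(array([ 14.8, 123.3]), -0.195, 23.3)
```

View pics/w21.png

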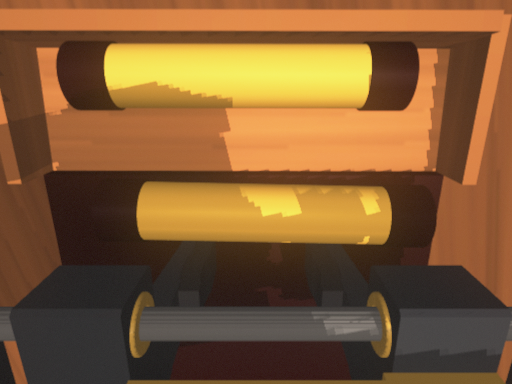

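Nearing the edge. I'll go slower from here.

>>> {"fn": "play_rows", "kwargs": {"increments": [[0,0,0,0.3,0,0,0],[0,0,0,0.6,0,0,0],[0,0,0,0.9,0,0,0],[0,0,0,1.2,0,0,0],[0,0,0,1.4,0,0,0]]}}

```text
t: 29.1
tool_pos: [544.5, 119.8, 35.7]
tcp_rot: [0.772, 0.635, 0.0, -0.0]
contact_force: [0.1, -0.6, 0.1]
grip_width: 43.6
```

```bash
python3 wl.py w22
```

```text
29.1 [544.5 119.8  35.7] [ 0.12 -0.57  0.05] [[  8.4 108.5]] 43.6
(array([  5.3, 178.6]), -0.195, 93.3)
(array([  2.2, 138.9]), -0.219, 82.1)
(array([ 57.2, 139. ]), -1.44, 12.4)
```

View pics/w22.png

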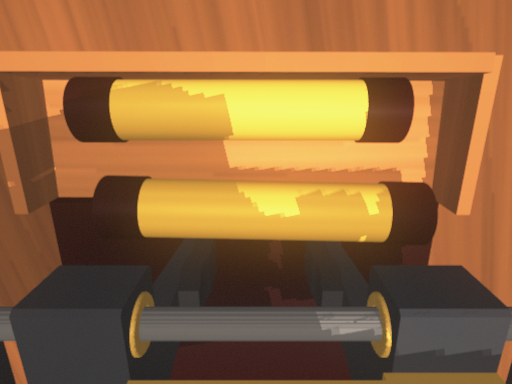

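>>> {"fn": "play_rows", "kwargs": {"increments": [[0,0,0,0.1,0,0,0],[0,0,0,0.2,0,0,0],[0,0,0,0.2,0,0,0],[0,0,0,0.2,0,0,0],[0,0,0,0.2,0,0,0]]}}

```text
t: 29.65
tool_pos: [544.8, 121.4, 35.7]
tcp_rot: [0.772, 0.635, -0.0, -0.0]
contact_force: [0.7, 0.0, 0.6]
grip_width: 44.3
```

```bash
python3 wl.py w23
```

```text
29.65 [544.8 121.4  35.7] [0.73 0.04 0.56] [[  8.4 110.1]] 44.3
(array([ 15.6, 178.5]), -0.195, 72.3)
(array([ 29.3, 151.2]), -0.195, 68.2)
```

View pics/w23.png

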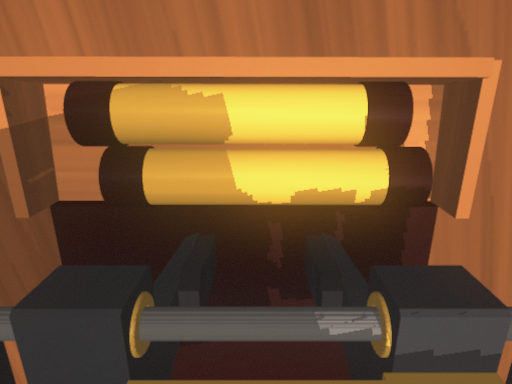

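>>> {"fn": "play_rows", "kwargs": {"increments": [[0,0,0,-0.3,0,-0.5,0],[0,0,0,-1,0,-2.5,0],[0,0,0,-3,0,-5,0],[0,0,0,-7,0,-8,0],[0,0,0,-11,0,-11,0]]}}

```text
t: 30.2
tool_pos: [523.0, 12.5, 147.1]
tcp_rot: [0.772, 0.636, -0.0, 0.0]
contact_force: [0.8, -0.3, 0.2]
grip_width: 44.0
```

>>> {"fn": "play_rows", "kwargs": {"increments": [[0,0,0,-4,0,0,0],[0,0,0,-7,0,0,0],[0,0,0,-10,0,0,0],[0,0,0,-11,0,0,0],[0,0,0,-11,0,0,0]]}}

```text
t: 30.7
tool_pos: [502.3, -95.2, 146.0]
tcp_rot: [0.773, 0.635, 0.0, 0.0]
contact_force: [0.3, 0.8, -0.3]
grip_width: 44.0
```

```bash
python3 look.py a7
python3 - <<'E'
from h import *
from cell import grab_frame,arm
f=grab_frame("top");W=world(f);z=W[...,2]
for b in barrels(f,h=34,minA=30): print(b)
b=tob(W.reshape(-1,3)).reshape(*z.shape,2)
for x0 in (-30,0,30):
  for yy in range(130,194,4):
    m=(abs(b[...,0]-x0)<12)&(abs(b[...,1]-yy)<2.5)&(z<200)
    if m.any(): print(x0,yy,np.median(z[m]).round(1),end="; ")
  print()
g=grab_frame("scene");cv2.imwrite("pics/s1.png",g["pixels"][:,:,::-1])
cv2.imwrite("pics/t1.png",f["pixels"][:,:,::-1]);print(arm.get_state()["t"])
E
```

```text
30.7 [502.3 -95.2 146. ] [ 0.35  0.77 -0.3 ] [[   8.4 -110.7]]
(array([171.7, 272.7]), 0.031, 33.7)
(array([ 11.6, 147.3]), -0.197, 103.8)
(array([  0.7, 174.7]), -0.196, 104.0)
(array([740.2, 251.6]), array([175.1, 275.4]), 0.031, 34.0)
(array([557.4, 158.7]), array([ 13.5, 149.1]), -0.194, 104.8)
(array([551.9, 187.8]), array([  2.6, 176.6]), -0.196, 105.0)
-30 130 29.2; -30 134 25.5; -30 138 41.4; -30 142 46.2; -30 146 47.5; -30 150 45.8; -30 154 43.9; -30 158 41.1; -30 162 35.7; -30 166 38.3; -30 170 42.2; -30 174 43.0; -30 178 43.4; -30 182 42.2; -30 186 38.9; -30 190 42.1; 
0 130 29.2; 0 134 25.0; 0 138 40.8; 0 142 44.4; 0 146 46.3; 0 150 45.3; 0 154 44.9; 0 158 43.2; 0 162 34.7; 0 166 38.5; 0 170 41.7; 0 174 43.0; 0 178 44.5; 0 182 41.8; 0 186 39.3; 0 190 37.8; 
30 130 28.2; 30 134 24.0; 30 138 39.4; 30 142 43.9; 30 146 47.3; 30 150 47.2; 30 154 45.4; 30 158 42.2; 30 162 35.1; 30 166 38.6; 30 170 41.9; 30 174 44.1; 30 178 44.5; 30 182 42.2; 30 186 39.7; 30 190 38.4; 
30.85
```

View pics/a7.png

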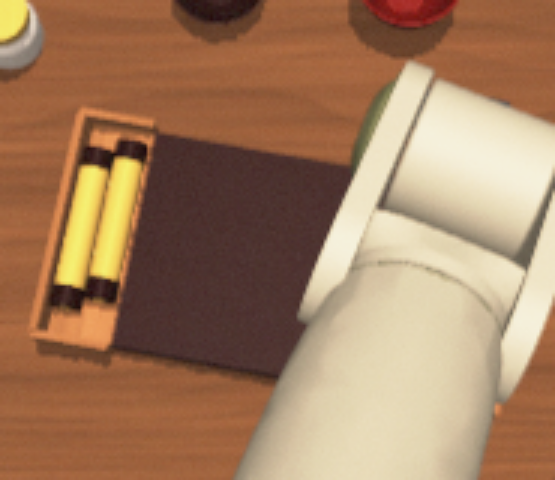

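View pics/s1.png

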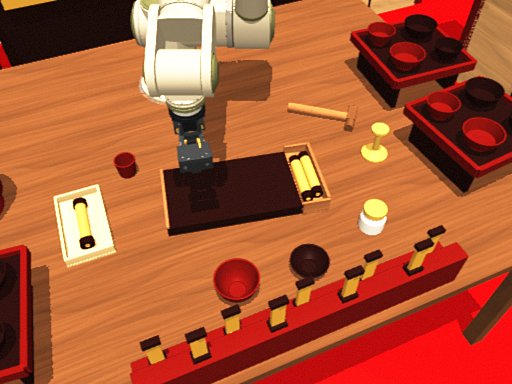

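View pics/t1.png

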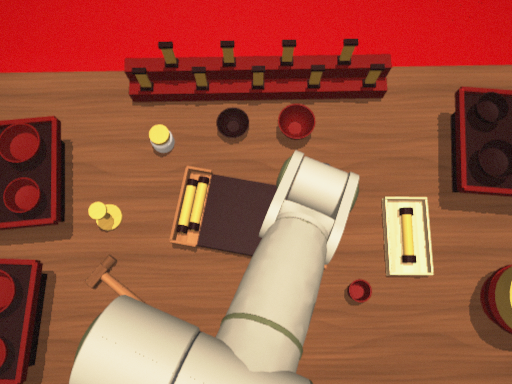

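```bash
python3 -c "
from cell import arm
print(arm.finish_job())"
```

```text
the job is handed in; nothing more can be done
None
```

The job is handed in, at about 31 s of the 72 s allowed. The middle roller was the one that rocks, and it now lies in the reject tray. The two true rollers are both on the gutter floor.

- **Front roller:** it rolled with no resistance above the sensor noise (about 1 N). I pushed it slowly over the edge and it settled against the far wall.
- **Middle roller:** it resisted a level push with about 3 N, falling to 2 N as it climbed. When let go it rocked back about 5 mm.
- **Rear roller:** it rolled freely and did not come back. The middle roller blocked its lane, so I lifted that one from the board into the tray first, then rolled the rear one into the gutter.

**Last checks:**
- The two gutter rollers lie about 27.5 mm apart. Their barrel tops measure 44 mm and 47 mm, as expected for both resting on the sloped floor.
- The reject roller lies flat in the middle of the tray.
- The other things look unmoved in the final pictures, and the gripper touches nothing.
- While setting the reject roller down, the upward force reached 13 N for a moment before I eased off and released it.

No final check failed or disagreed.

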